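Short spin in the benchtop centrifuge

TASK

Give the tubes in the small benchtop centrifuge a short spin, working only with your closed fingertips: first, while the lid is still up for the self-test, switch the machine on by pressing down the raised end of the rocker on its sloping panel; then push the open lid down from its outer side until the latch holds it shut by itself. Last, press the oblong key fully down and keep it down: the machine spins only while this key is held, so finish while still holding it, with your hand off the lid. Leave the round key and the lid-release button on the front alone, stay out of the bowl and off the inner face of the lid, and do not lift or shift any of the things standing round the machine.

Things in the scene. Friction and masses are not known exactly. Their poses are not given: they have to be found in the camera images.
- centrifuge: White benchtop microcentrifuge, standing firm, 290 mm deep, 250 mm wide, 137 mm high with its lid shut. Origin: under its middle, on the bench; its -x axis points out of its front (towards the robot), +y to its left as seen from the robot, z up. The level deck, 117 mm high, with the round bowl (140 mm wide) lies behind x = -0.05.
- panel_mid (a point): Control panel in front of the deck, 100 x 250 mm, sloping down towards the front at 0.24 rad, from 117 mm to 93 mm high. The point is the middle of its surface; its axes are the machine's. From left to right on it: dark display, round key, oblong key, black rocker at the right-hand end (y = -0.09).
- rocker (a joint): Power rocker, V-shaped, black, 22 mm wide and 37 mm long up the slope; turns about a crosswise axis in its middle. 0 rad = off (front end down, rear end raised about 11 mm off the panel), 0.4 rad = on (rear end down and parallel with the panel, 4.5 mm off it). Stays where it is put; about 2 to 3 N on the raised end moves it.
- rocker_end (a point): Point on top of the rear (raised) half of the rocker, 12 mm up the slope from its axis: press here, down, about 5 mm.
- lid (a joint): Angle of the lid, rad: 0 = shut, about 1 = standing open, 1.25 = open stop. Stiff rear hinge with a lifting strut: it stays where it is left when open, but springs up to about 0.6 if let go unlatched. 1 to 3 N at the front edge moves it, about 5 N pushes the striker past the latch in the last 14 mm (0.08 rad), which catches when the lid is fully down; then it stays at 0.015 by itself.
- lid_press (a point): Middle of the lid's outer face (top when shut, rear when open), 160 mm from the hinge axis along the lid and 13 mm outside it. z axis: outward normal of the lid; -x: from hinge to front edge, which is 23 mm further, its 70 mm wide lip 10 mm beyond that. The lid is a grey slab, 178 x 214 x 18 mm.
- lid_hinge (a point): Middle of the lid's hinge axis, at the rear of the machine, 124 mm above the bench. The axis is the machine's y axis.
- rotor: Metal rotor with microtubes in the bowl, 120 mm wide, below the deck. Not to be touched. Origin in the middle of its underside.
- spin_key (a joint): Short-spin key: oblong white key with round ends, 38 mm across the machine, 18 mm up the slope. Travel in m, into the panel square to it: 0 = up (7 mm proud of the panel), 0.004 = fully down (3 mm proud). A spring pushes it back: 1.5 N to start, 4 N fully down.
- spin_key_top (a point): Middle of the top face of the oblong short-spin key. Its z axis points out of the panel. 50 mm from the middle of the round key, 62 mm from the middle of the rocker.
- start_key (a joint): Round white start/stop key, 18 mm wide, to the left of the oblong key; travel in m, 0 = up, 0.004 = down. Leave it alone.
- release (a joint): Lid-release push button, 34 x 16 mm, on the machine's front face below the panel; travel in m, pushed in = larger. It carries the latch pawl, so it moves by itself by up to 5 mm while the lid goes past the latch, and is back at 0 when the latch has caught. Not to be touched.
- beaker: Glass beaker, 54 mm wide, 69 mm high, left of the machine. Origin: middle of the underside.
- dropper_bottle: Dropper bottle, 37 mm wide, 133 mm high, right of the machine near the panel. Origin: middle of the underside.
- tumbler: Clear plastic cup, 75 mm wide, 72 mm high, right of the machine. Origin: middle of the underside.
- petri_1: Petri dish, 91 mm wide, 15 mm high, left of the machine towards the rear. Origin: middle of the underside.
- petri_2: Petri dish, the same, lying on top of the first.
- pack_2: Small carton, 27 x 62 x 76 mm, standing at the front edge of the bench on the left. Origin: middle of the underside.
- spatula: Thin metal spatula, 188 mm long, 5 mm high, lying at the front edge on the right. Origin: middle of the underside.

How it is judged:
By the outcome, as a careful person would: the job done as asked, in the order asked, and still so for the second after the job is handed in, while the arm keeps its last pose, push and grip.
It also fails if it takes over 51 s, if anything falls off the work surface, if the arm or the gripper's body presses on something with over 40 N, if the wrist force passes 120 N, or if a joint passes its speed limit or range.

ROBOT

A 6-joint arm with a two-finger parallel gripper is mounted at the origin on a cart in front of the work surface, level with it; the furniture and walls round the work are solid. World frame = base frame: x ahead of the robot, y to its left, z up, the work surface at z = 0. Lengths are in m, angles in rad, forces in N, time in s.
With the tool pointing down it reaches from about 0.4 to 0.825 m from the base axis. Payload 7 kg.
Tool frame: the origin (TCP) lies on the centre line of the jaws, within the pads' length; the fingertips stand tip_reach ahead of it and the grasp point (between the pads) is the TCP (tip_reach is the distance from the TCP to the fingertips, in m); z points along the fingers, y is the line along which they close (so a half turn about z gives the same grasp; the last joint's range is limited). The gripper opens to 88 mm and grips with 3 to 60 N. Pads are 19 mm wide; open, the fingers measure 130 mm over their backs; the gripper's body (78 mm by 193 mm) begins 47 mm behind the grasp point.
Start: joints at [-1.024, 0.359, 0.012, 0, -1.224, -0.288], TCP at [0.173, -0.653, 0.246] pointing down, gripper open.
Joint ranges: [-3.07, 3.07], [-1.43, 2.12], [-1.02, 1.25], [-3.03, 1.67], [-3.05, -0], [-3.03, 3.03]. Speed limits (rad/s): [2.39, 2.39, 3.01, 3.14, 3.14, 3.14].

INTERFACE

Orientations are given as [roll, pitch, yaw] about the fixed x, y, z axes, in that order (R = Rz(yaw) Ry(pitch) Rx(roll)).
In Python, from station import get_state, grab_frame, calibration, job_done, find_in, mark_of, tip_reach gives the robot as it stands.
- The arm moves only by the shell command python3 -m handwheel 'ROWS' [OPENING] [FORCE]. ROWS is JSON, a list of rows, each an object with "delta_pos": the shift along the world's x, y, z in units of 30 mm (1.0 is 30 mm), a list of three; "dr": the turn, a rotation vector about the world's x, y, z in degrees, a list of three. In form: [{"delta_pos": [tx, ty, tz], "dr": [rx, ry, rz]}, ...]. A call has 1 to 10 rows; each row shifts and turns the commanded pose from where the row before left it; what a row does not reach is not made up. A row lasts 1/10 s, in which the tool goes at most 50 mm and 8.59 degrees, less where a joint would pass 70% of its speed; a pose out of reach is approached as far as the arm can. A call is refused whole if a number of a shift passes 1 or a number of a turn 8.59, either way. A call with a gripper value outside its range is refused whole. OPENING is the closure, from -1 (fully open) to 1 (shut), set as the call begins (- or left out, the last holds). The fingers move at their own pace and stop on an object; FORCE is the grip in N (left out, the last holds). Time passes only in rows, so rows that do not move let the fingers close. It gives the time, the measured TCP pose, the force, the opening and the grip force at its end, in the units of the state.
- get_state(): the state, without advancing time (a new reading comes with each control period).
- grab_frame(name): name is "side" or "top" or "wrist"; returns the picture (480x640x3 uint8, red, green, blue); there is no depth.
- calibration(name): a dict with "fx", "fy", "cx", "cy" (pixels), "extrinsics" (4x4, takes a point from world to camera coordinates). Camera axes: x right, y down, z forward; pixel columns grow to the right and rows downward; lengths in m; the calibration is good to about 2 mm. A picture is of the moment at which its call begins: read the wrist's pose just before it. calibration takes no time and is no camera call; for the wrist camera it gives the pose at the moment of the call.
- job_done(): hands the job in; it is judged then, once.
Trained networks look in the newest picture that a camera, given by its name, has taken for a name from the list of things; names that differ only in an ending like _2 or _b are one class to them, and where a whole thing is asked for, a point or a joint stands for the part that bears it (a point fixed in the world has none). Each returns a list of dicts, best first, with "conf" (0 to 1); they miss things now and then, are a little off and sometimes report something else, mostly with a low value. They report only what shows in the picture. A call takes as long as a camera call.
- find_in(camera, query): "location" ([column, row] in pixels, amid what is visible of it).
- mark_of(camera, query): "location" ([column, row] in pixels: a listed point, or the origin of a listed thing).
The state is a dict: "t": time; "q": joint angles; "qd": joint speeds; "joint_efforts": joint torques, N m; "eef_pos": TCP position; "ee_rot": TCP orientation; "force": force on the tool from outside, world axes, zero at the start; "moment": the same for the moment, N m; "width": finger opening in m; "gripper_force": force on a finger pad.
Only numpy, scipy, OpenCV 4.12 (cv2) and the standard library are available. Lean on these libraries where they do the work, as an engineer would, in place of code of your own. Each camera call takes 0.05 s, during which the arm holds its last target. There are 200 camera calls.

## Working session

There is one attempt and no reset: what is moved stays moved. The work goes in short steps, Python scripts to look and compute and a shell command to move; the robot and the scene stay as the last step left them, time stands still between calls to the robot, and variables do not carry over. Pictures are saved under pics/ and viewed, at most 10 in all, crops included, and the job is handed in when it is done.

```bash
mkdir -p pics
cat > h.py <<'E'
import numpy as np, cv2
from station import *
def ray(c,px):
    k=calibration(c);T=np.array(k["extrinsics"]);R=T[:3,:3];o=-R.T@T[:3,3]
    d=R.T@np.array([(px[0]-k["cx"])/k["fx"],(px[1]-k["cy"])/k["fy"],1]);return o,d/np.linalg.norm(d)
def tri(obs):
    A=np.zeros((3,3));b=np.zeros(3)
    for c,p in obs:
        o,d=ray(c,p);P=np.eye(3)-np.outer(d,d);A+=P;b+=P@o
    x=np.linalg.solve(A,b)
    e=[np.linalg.norm((np.eye(3)-np.outer(d,d))@(x-o)) for o,d in [ray(*q) for q in obs]]
    return x,e
def proj(c,p):
    k=calibration(c);q=(np.array(k["extrinsics"])@np.append(p,1))[:3]
    return np.array([k["fx"]*q[0]/q[2]+k["cx"],k["fy"]*q[1]/q[2]+k["cy"]])
E
python3 - <<'E'
from h import *
s=get_state();print(s["t"],s["eef_pos"],s["ee_rot"],tip_reach if not callable(tip_reach) else tip_reach())
ims=[grab_frame(c) for c in("side","top")]
for c,i in zip(("side","top"),ims): cv2.imwrite(f"pics/{c}0.png",i[:,:,::-1])
for n in["centrifuge","panel_mid","rocker_end","lid_press","lid_hinge","spin_key_top","rotor","dropper_bottle","tumbler","beaker"]:
    r={}
    for c in("side","top"):
        m=mark_of(c,n)
        if m:r[c]=m[0];
    print(n,{c:(np.round(v["location"],1).tolist(),round(v["conf"],2)) for c,v in r.items()},end=" ")
    if len(r)==2:
        x,e=tri([(c,v["location"]) for c,v in r.items()]);print(x.round(4),np.round(e,4),end="")
    print()
print(get_state()["t"])
E
```

```text
0.0 [ 0.17260816 -0.65207214  0.24461081] [ 3.13990504e+00 -1.46518981e-04 -2.88289173e+00] 0.019
centrifuge {'side': ([302.5, 274.0], 0.7), 'top': ([322.4, 215.1], 0.94)} [ 0.6122 -0.0175  0.0013] [0.001 0.001]
panel_mid {'side': ([325.9, 250.5], 0.63), 'top': ([315.2, 249.3], 0.65)} [0.5141 0.0023 0.1088] [0.0019 0.0019]
rocker_end {'side': ([361.4, 232.1], 0.73), 'top': ([362.8, 252.1], 0.65)} [ 0.5045 -0.0886  0.1241] [0.0031 0.0031]
lid_press {'side': ([293.7, 149.3], 0.58), 'top': ([335.0, 139.8], 0.77)} [ 0.6687 -0.0371  0.269 ] [0.0018 0.0018]
lid_hinge {'side': ([278.4, 200.5], 0.94), 'top': ([339.2, 140.6], 0.89)} [ 0.7343 -0.0506  0.1259] [0.0017 0.0017]
spin_key_top {'side': ([395.1, 277.7], 0.69), 'top': ([327.7, 249.7], 0.47)} [ 0.4652 -0.0583  0.0677] [0.0636 0.0636]
rotor {'side': ([295.0, 237.4], 0.75), 'top': ([330.0, 187.0], 0.74)} [ 0.6545 -0.0324  0.0699] [0.0005 0.0005]
dropper_bottle {'side': ([396.9, 277.4], 0.75), 'top': ([396.9, 277.1], 0.72)} [ 0.4724 -0.1746 -0.003 ] [0.0005 0.0005]
tumbler {'side': ([371.8, 251.4], 0.88), 'top': ([340.0, 138.8], 0.29)} [ 0.6435 -0.1105  0.075 ] [0.1202 0.1202]
beaker {'side': ([233.9, 310.2], 0.6), 'top': ([236.7, 229.2], 0.77)} [0.5866 0.1745 0.0032] [0.0038 0.0038]
1.1
```

View pics/side0.png

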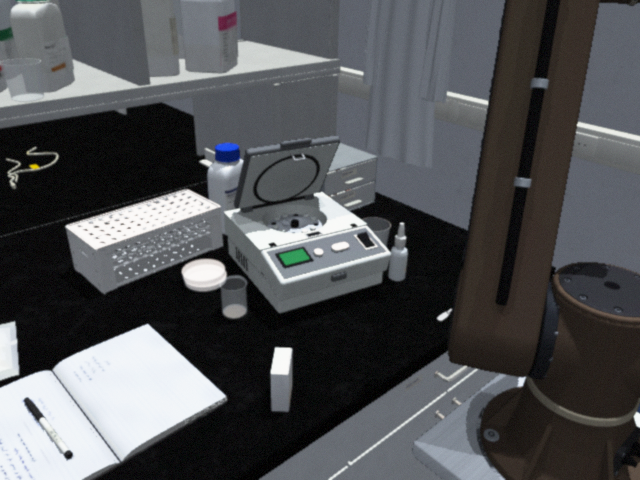

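View pics/top0.png

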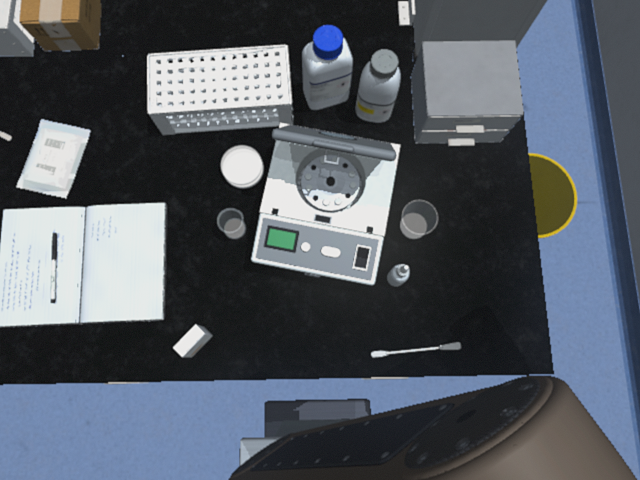

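The side view shows the machine at about (310,240), with its lid up and its panel facing the robot. In the top view it is turned slightly clockwise. The controls there are the rocker at (362,257), the oblong key at (331,252) and the round key at (306,246). The networks' spin key marks disagree by 64 mm, because the side one landed on the bottle. I'll fit the machine's pose from the good marks.

```bash
cat >> h.py <<'E'
from scipy.optimize import least_squares
from scipy.spatial.transform import Rotation as Ro
B=lambda hx:{"centrifuge":(0,0,0),"panel_mid":(-.0985,0,.105),"rocker_end":(-.089,-.09,.116),"lid_hinge":(hx,0,.124),"spin_key_top":(-.1002,-.028,.112),"start_key":(-.1002,.022,.112)}
def w(p,b): return np.append(Ro.from_euler('z',p[2]).as_matrix()[:2,:2]@np.array(b[:2])+p[:2],b[2])
def fit(obs): # obs: (ray o,d, name)
    def f(p):
        r=[]
        for o,d,n in obs:
            v=w(p,B(p[3])[n])-o; r+=list((v-d*(v@d))*1000)
        return r
    s=least_squares(f,[.61,-.017,-.24,.125],loss="soft_l1",f_scale=2)
    return s.x,np.array(f(s.x)).reshape(-1,3)
E
python3 - <<'E'
from h import *
D=[("side","centrifuge",302.5,274),("top","centrifuge",322.4,215.1),("side","panel_mid",325.9,250.5),("top","panel_mid",315.2,249.3),("side","rocker_end",361.4,232.1),("top","rocker_end",362.8,252.1),("side","lid_hinge",278.4,200.5),("top","lid_hinge",339.2,140.6),("top","spin_key_top",330,251.5),("side","spin_key_top",340,245.5)]
p,r=fit([(*ray(c,(u,v)),n) for c,n,u,v in D])
print(p.round(4));
for d,e in zip(D,r):print(d[:2],e.round(1))
for n,b in B(p[3]).items():print(n,w(p,b).round(4))
for k in((-.0502,0,.117),(-.0502,.125,.117),(-.0502,-.125,.117),(-.147,.125,.093),(-.147,-.125,.093)):print(k,proj("top",w(p,k)).round(),proj("side",w(p,k)).round())
E
```

```text
[ 0.6124 -0.0217 -0.2242  0.1261]
('side', 'centrifuge') [-1.2 -1.9  0.5]
('top', 'centrifuge') [-0.9 -4.9 -0.2]
('side', 'panel_mid') [-2.1 -0.6 -1.9]
('top', 'panel_mid') [ 2.7 -0.9  0.6]
('side', 'rocker_end') [-4.4  0.2 -6.1]
('top', 'rocker_end') [1.8 1.7 0.2]
('side', 'lid_hinge') [-0.9  0.2 -2. ]
('top', 'lid_hinge') [1.3 2.1 0.4]
('top', 'spin_key_top') [1.4 1.  0.3]
('side', 'spin_key_top') [ 0.4  1.  -0.8]
centrifuge [ 0.6124 -0.0217  0.    ]
panel_mid [5.163e-01 2.000e-04 1.050e-01]
rocker_end [ 0.5056 -0.0897  0.116 ]
lid_hinge [ 0.7353 -0.0498  0.124 ]
spin_key_top [ 0.5085 -0.0267  0.112 ]
start_key [0.5196 0.022  0.112 ]
(-0.0502, 0, 0.117) [321. 223.] [315. 236.]
(-0.0502, 0.125, 0.117) [259. 211.] [259. 249.]
(-0.0502, -0.125, 0.117) [383. 236.] [367. 224.]
(-0.147, 0.125, 0.093) [249. 260.] [280. 284.]
(-0.147, -0.125, 0.093) [373. 285.] [392. 254.]
```

```bash
python3 -m handwheel '[{"delta_pos":[1,1,0],"dr":[0,0,-5]},{"delta_pos":[1,1,0],"dr":[0,0,-5]},{"delta_pos":[1,1,0],"dr":[0,0,-5]},{"delta_pos":[1,1,0],"dr":[0,0,-5]},{"delta_pos":[1,1,0],"dr":[0,0,-5]},{"delta_pos":[1,1,0],"dr":[0,0,-3.5]},{"delta_pos":[1,1,0],"dr":[0,0,0]},{"delta_pos":[0.5,1,0],"dr":[0,0,0]},{"delta_pos":[0.5,1,0],"dr":[0,0,0]},{"delta_pos":[0.5,1,0],"dr":[0,0,0]}]' 1 20
```

```text
t: 2.1
eef_pos: [0.4283, -0.3512, 0.2457]
ee_rot: [-3.142, 0.0, 2.903]
force: [-0.4, 0.1, -0.2]
width: 0.0131
gripper_force: 0.0
```

```bash
python3 -m handwheel '[{"delta_pos":[0.2,1,0],"dr":[0,0,0.9]},{"delta_pos":[0.2,1,0],"dr":[0,0,0]},{"delta_pos":[0.2,1,0],"dr":[0,0,0]},{"delta_pos":[0,1,0],"dr":[0,0,0]},{"delta_pos":[0,1,0],"dr":[0,0,0]},{"delta_pos":[0,1,0],"dr":[-1.05,-4.4,0]},{"delta_pos":[0,1,0],"dr":[-1,-4.5,0]},{"delta_pos":[0,1,0],"dr":[-1,-4.5,0]},{"delta_pos":[0,0.3,0],"dr":[0,0,0]},{"delta_pos":[0,0,0],"dr":[0,0,0]}]'
python3 - <<'E'
from h import *
cv2.imwrite("pics/w1.png",grab_frame("wrist")[:,:,::-1])
s=get_state();print(s["t"],s["eef_pos"],s["width"],Ro.from_euler('xyz',s["ee_rot"]).as_matrix().round(3).tolist())
p=np.array([.6124,-.0217,-.2242,.1261])
for n in("panel_mid","rocker_end","spin_key_top"):
    print(n,proj("wrist",w(p,B(p[3])[n])).round(1),[(np.round(m["location"],1),round(m["conf"],2)) for m in mark_of("wrist",n)[:2]])
print(proj("wrist",w(p,B(.126)["start_key"])))
E
```

```text
t: 3.1
eef_pos: [0.4452, -0.1022, 0.2461]
ee_rot: [3.141, 0.242, 2.922]
force: [0.5, -0.0, 0.5]
width: 0.0007
gripper_force: 0.0
3.15 [ 0.44580281 -0.10281726  0.24622106] 0.00045652106114953985 [[-0.948, 0.219, 0.233], [0.213, 0.976, -0.052], [-0.239, 0.0, -0.971]]
panel_mid [450.7 245.3] [(array([446.5, 245.3]), 0.84), (array([259.9, 282.6]), 0.16)]
rocker_end [348.6 260.7] [(array([344.2, 262.1]), 0.7)]
spin_key_top [422.3 247.1] [(array([420.2, 247.7]), 0.69)]
[481.63725204 247.21084098]
```

View pics/w1.png

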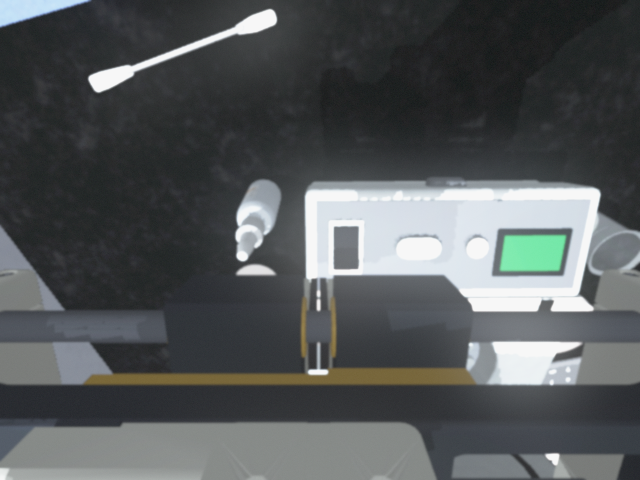

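The wrist view shows the rocker at (346,247), the oblong key at (419,247) and the round key at (478,247). That puts the real controls about 2 to 3 mm right of my fit, so I'll apply a 2 mm shift. Next I approach the raised end of the rocker.

```bash
python3 -m handwheel '[{"delta_pos":[0.34,0.086,-0.65],"dr":[0,0,0]},{"delta_pos":[0.34,0.086,-0.65],"dr":[0,0,0]},{"delta_pos":[0.34,0.086,-0.65],"dr":[0,0,0]},{"delta_pos":[0.34,0.086,-0.65],"dr":[0,0,0]},{"delta_pos":[0.34,0.086,-0.64],"dr":[0,0,0]},{"delta_pos":[0,0,0],"dr":[0,0,0]}]'
python3 -m handwheel '[{"delta_pos":[0.02,-0.004,-0.08],"dr":[0,0,0]},{"delta_pos":[0.02,-0.004,-0.08],"dr":[0,0,0]},{"delta_pos":[0.02,-0.004,-0.08],"dr":[0,0,0]},{"delta_pos":[0.02,-0.004,-0.08],"dr":[0,0,0]},{"delta_pos":[0,0,0],"dr":[0,0,0]}]'
```

```text
t: 3.9
eef_pos: [0.4964, -0.0918, 0.1455]
ee_rot: [-3.139, 0.235, 2.917]
force: [-0.5, 0.0, 0.3]
width: 0.0006
gripper_force: 0.0
t: 4.4
eef_pos: [0.499, -0.0911, 0.1389]
ee_rot: [3.142, 0.24, 2.919]
force: [1.0, -0.4, 0.5]
width: 0.0007
gripper_force: 0.0
```

```bash
R='[{"delta_pos":[0.016,-0.004,-0.066],"dr":[0,0,0]}]'; python3 -m handwheel '[{"delta_pos":[0.016,-0.004,-0.066],"dr":[0,0,0]},{"delta_pos":[0,0,0],"dr":[0,0,0]}]' | grep -E "pos|force:"
python3 -m handwheel '[{"delta_pos":[0.016,-0.004,-0.066],"dr":[0,0,0]},{"delta_pos":[0,0,0],"dr":[0,0,0]}]'| grep -E "pos|force:"
python3 -m handwheel '[{"delta_pos":[0.016,-0.004,-0.066],"dr":[0,0,0]},{"delta_pos":[0,0,0],"dr":[0,0,0]}]'| grep -E "pos|force:"
python3 -m handwheel '[{"delta_pos":[0.016,-0.004,-0.066],"dr":[0,0,0]},{"delta_pos":[0,0,0],"dr":[0,0,0]}]'| grep -E "pos|force:"
```

```text
eef_pos: [0.4999, -0.0911, 0.137]
force: [0.2, -0.9, 0.6]
gripper_force: 0.6
eef_pos: [0.5005, -0.0912, 0.135]
force: [1.0, -0.0, 1.3]
gripper_force: 0.7
eef_pos: [0.5007, -0.0914, 0.1327]
force: [0.3, 0.3, 2.1]
gripper_force: 0.6
eef_pos: [0.501, -0.0916, 0.1306]
force: [-0.5, -0.4, 1.0]
gripper_force: 0.5
```

```bash
for i in 1; do python3 -m handwheel '[{"delta_pos":[0.016,-0.004,-0.066],"dr":[0,0,0]},{"delta_pos":[0,0,0],"dr":[0,0,0]}]' | grep -E "pos|force:"
python3 -m handwheel '[{"delta_pos":[0.016,-0.004,-0.066],"dr":[0,0,0]},{"delta_pos":[0,0,0],"dr":[0,0,0]}]'| grep -E "pos|force:"
python3 -m handwheel '[{"delta_pos":[0.008,-0.002,-0.033],"dr":[0,0,0]},{"delta_pos":[0,0,0],"dr":[0,0,0]}]'| grep -E "pos|force:"; done
```

```text
eef_pos: [0.5012, -0.0917, 0.1303]
force: [-15.5, 7.1, 26.9]
gripper_force: 14.4
eef_pos: [0.5014, -0.0918, 0.1299]
force: [-32.4, 13.8, 52.2]
gripper_force: 29.0
eef_pos: [0.5015, -0.0919, 0.1298]
force: [-39.9, 17.4, 65.0]
gripper_force: 36.2
```

Hard stop at the predicted "on" height (tip at z ≈ 0.112). I'll back off and check.

```bash
python3 -m handwheel '[{"delta_pos":[-0.08,0.02,0.33],"dr":[0,0,0]},{"delta_pos":[-0.23,0.05,0.97],"dr":[0,0,0]},{"delta_pos":[-0.5,0,1],"dr":[0,0,0]},{"delta_pos":[-0.8,0,1],"dr":[0,0,0]},{"delta_pos":[-0.8,0,0.5],"dr":[0,0,0]},{"delta_pos":[0,0,0],"dr":[0,0,0]}]'
python3 - <<'E'
from h import *
a=[]
for c,(x,y) in(("side",(335,225)),("wrist",(330,240)),("top",(335,250))):
    im=grab_frame(c)[:,:,::-1]
    if c=="wrist": crop=cv2.resize(im[150:320,220:460],(480,340))
    else: crop=cv2.resize(im[y-35:y+50,x-60:x+60],(480,340),interpolation=cv2.INTER_CUBIC)
    a.append(crop)
old=cv2.imread("pics/side0.png")[190:275,275:395]; a.append(cv2.resize(old,(480,340),interpolation=cv2.INTER_CUBIC))
m=np.vstack([np.hstack(a[:2]),np.hstack(a[2:])]);cv2.imwrite("pics/m1.png",cv2.resize(m,(800,567)))
print(get_state()["t"])
E
```

```text
t: 6.4
eef_pos: [0.4283, -0.0899, 0.2418]
ee_rot: [3.139, 0.243, 2.918]
force: [0.4, 0.0, 0.3]
width: 0.0006
gripper_force: 0.0
6.55
```

View pics/m1.png

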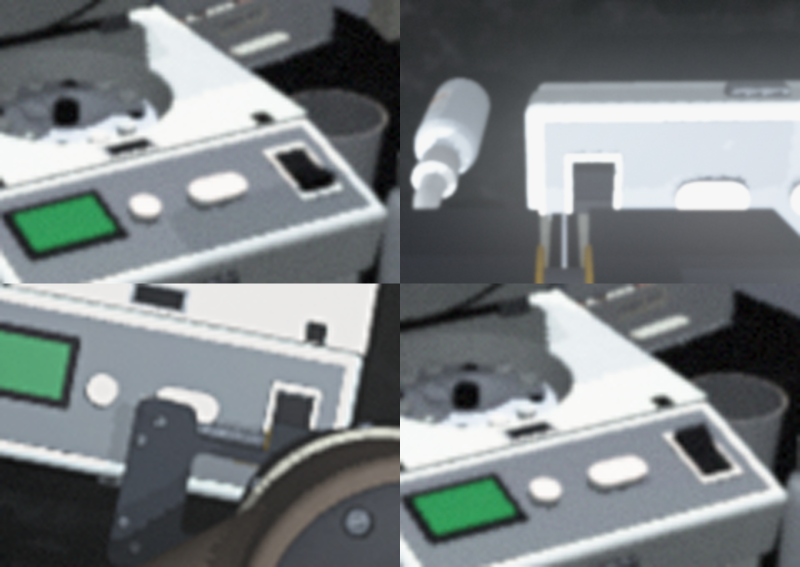

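The images confirm the rocker is flipped: its front end is now raised and its rear end is flat. Next I go over and behind the lid.

```bash
python3 -m handwheel '[{"delta_pos":[0.4,0.1,1],"dr":[0,0,0]},{"delta_pos":[0.4,0.1,1],"dr":[0,0,0]},{"delta_pos":[0.5,0.1,1],"dr":[0,0,0]},{"delta_pos":[0.5,0.1,1],"dr":[0,0,0]},{"delta_pos":[0.5,0.1,1],"dr":[0,0,0]},{"delta_pos":[1,0.2,0],"dr":[0,0,0]},{"delta_pos":[1,0.2,0],"dr":[0,0,0]},{"delta_pos":[1,0.2,0],"dr":[0,0,0]},{"delta_pos":[1,0.2,0],"dr":[0,0,0]},{"delta_pos":[1,0.2,0],"dr":[0,0,0]}]'
python3 -m handwheel '[{"delta_pos":[0.8,0,0],"dr":[0,0,0]},{"delta_pos":[0.6,0,0],"dr":[0,0,0]},{"delta_pos":[0.2,0,0],"dr":[0,0,0]},{"delta_pos":[0,0,0],"dr":[0,0,0]}]'
python3 - <<'E'
from h import *
cv2.imwrite("pics/s2.png",np.hstack([grab_frame(c)[60:300,190:510,::-1] for c in("side","top")]))
p=np.array([.612,-.0237,-.2242,.1261]);mx=np.array([.975,-.222,0])
print(get_state()["t"],get_state()["eef_pos"])
def T(th,rho,cl=0):
    x=.1261-rho*np.cos(th)+.013*np.sin(th)+.0092-.0045+cl; z=.124+rho*np.sin(th)+.013*np.cos(th)+.0023+.0185
    return w(p,(x,0,z))
print("behind",T(1.05,.165,.025).round(4),"over",T(0,.165).round(4))
prev=T(1.05,.165)
for th in np.arange(1.05,-.1,-.075):
    c=T(th,.165);print(round(th,3),c.round(4),((c-prev)/.03).round(3));prev=c
E
```

```text
t: 7.55
eef_pos: [0.6508, -0.0447, 0.3872]
ee_rot: [-3.14, 0.237, 2.919]
force: [0.4, 0.2, -0.2]
width: 0.0004
gripper_force: 0.0
t: 7.95
eef_pos: [0.6977, -0.0449, 0.387]
ee_rot: [-3.14, 0.236, 2.918]
force: [-0.1, 0.3, -0.4]
width: 0.0005
gripper_force: 0.0
8.05 [ 0.69666906 -0.04495931  0.38879852]
behind [ 0.6949 -0.0426  0.2944] over [ 0.5787 -0.0161  0.1578]
1.05 [ 0.6705 -0.037   0.2944] [0. 0. 0.]
0.975 [ 0.6597 -0.0346  0.2887] [-0.358  0.082 -0.191]
0.9 [ 0.6495 -0.0322  0.2821] [-0.343  0.078 -0.218]
0.825 [ 0.6397 -0.03    0.2748] [-0.326  0.074 -0.244]
0.75 [ 0.6305 -0.0279  0.2668] [-0.307  0.07  -0.268]
0.675 [ 0.6219 -0.0259  0.2581] [-0.287  0.065 -0.291]
0.6 [ 0.6139 -0.0241  0.2487] [-0.265  0.06  -0.312]
0.525 [ 0.6067 -0.0225  0.2387] [-0.241  0.055 -0.332]
0.45 [ 0.6002 -0.021   0.2283] [-0.216  0.049 -0.349]
0.375 [ 0.5945 -0.0197  0.2173] [-0.19   0.043 -0.365]
0.3 [ 0.5896 -0.0186  0.206 ] [-0.163  0.037 -0.378]
0.225 [ 0.5855 -0.0177  0.1943] [-0.135  0.031 -0.39 ]
0.15 [ 0.5824 -0.0169  0.1823] [-0.106  0.024 -0.399]
0.075 [ 0.5801 -0.0164  0.1701] [-0.077  0.017 -0.406]
0.0 [ 0.5787 -0.0161  0.1578] [-0.047  0.011 -0.411]
-0.075 [ 0.5782 -0.016   0.1454] [-0.017  0.004 -0.413]
```

View pics/s2.png

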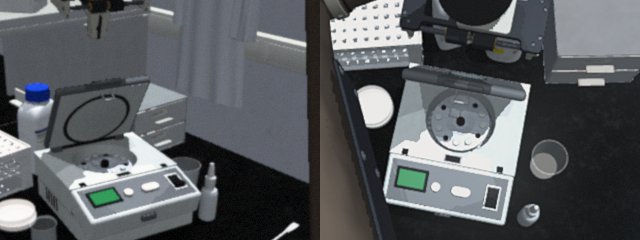

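The side crop shows the fingertips at (98,35), above the lid's top edge at about (100,85). The top view shows the hand behind the lid. I descend behind it with 25 mm of clearance.

```bash
python3 -m handwheel '[{"delta_pos":[0,0.03,-0.5],"dr":[0,0,0]},{"delta_pos":[0,0.03,-0.5],"dr":[0,0,0]},{"delta_pos":[0,0,-0.5],"dr":[0,0,0]},{"delta_pos":[0,0,-0.5],"dr":[0,0,0]},{"delta_pos":[0,0,-0.5],"dr":[0,0,0]},{"delta_pos":[0,0,-0.5],"dr":[0,0,0]},{"delta_pos":[0,0,-0.1],"dr":[0,0,0]},{"delta_pos":[0,0,0],"dr":[0,0,0]}]'
python3 -m handwheel '[{"delta_pos":[-0.2,0.05,0],"dr":[0,0,0]},{"delta_pos":[-0.2,0.05,0],"dr":[0,0,0]},{"delta_pos":[-0.2,0.05,0],"dr":[0,0,0]},{"delta_pos":[0,0,0],"dr":[0,0,0]}]'
python3 -m handwheel '[{"delta_pos":[-0.2,0.05,0],"dr":[0,0,0]},{"delta_pos":[-0.1,0.02,0],"dr":[0,0,0]},{"delta_pos":[0,0,0],"dr":[0,0,0]}]'
```

```text
t: 8.85
eef_pos: [0.6964, -0.043, 0.2972]
ee_rot: [-3.141, 0.24, 2.919]
force: [0.6, -0.0, 0.6]
width: 0.0002
gripper_force: 0.0
t: 9.25
eef_pos: [0.6782, -0.0382, 0.2978]
ee_rot: [3.141, 0.241, 2.919]
force: [0.1, 1.0, 0.0]
width: 0.0006
gripper_force: 0.0
t: 9.55
eef_pos: [0.6696, -0.0363, 0.2971]
ee_rot: [-3.141, 0.24, 2.919]
force: [-0.0, -0.1, 0.3]
width: 0.0006
gripper_force: 0.0
```

Now follow the arc from θ ≈ 1.05 down to 0.6, then read the force.

```bash
python3 -m handwheel '[{"delta_pos":[-0.18,0.04,-0.13],"dr":[0,0,0]},{"delta_pos":[-0.18,0.04,-0.12],"dr":[0,0,0]},{"delta_pos":[-0.17,0.04,-0.12],"dr":[0,0,0]},{"delta_pos":[-0.17,0.04,-0.12],"dr":[0,0,0]},{"delta_pos":[0,0,0],"dr":[0,0,0]}]'
python3 -m handwheel '[{"delta_pos":[-0.16,0.04,-0.12],"dr":[0,0,0]},{"delta_pos":[-0.16,0.04,-0.12],"dr":[0,0,0]},{"delta_pos":[-0.15,0.035,-0.13],"dr":[0,0,0]},{"delta_pos":[-0.15,0.035,-0.13],"dr":[0,0,0]},{"delta_pos":[-0.14,0.03,-0.15],"dr":[0,0,0]},{"delta_pos":[-0.14,0.03,-0.15],"dr":[0,0,0]},{"delta_pos":[-0.13,0.03,-0.15],"dr":[0,0,0]},{"delta_pos":[-0.13,0.03,-0.15],"dr":[0,0,0]}]'
python3 - <<'E'
from h import *
cv2.imwrite("pics/s3.png",np.hstack([grab_frame(c)[60:300,190:510,::-1] for c in("side","top")]))
E
```

```text
t: 10.05
eef_pos: [0.6478, -0.0315, 0.2814]
ee_rot: [-3.141, 0.239, 2.919]
force: [-1.1, 0.5, -0.4]
width: 0.0006
gripper_force: 0.0
t: 10.85
eef_pos: [0.6138, -0.0234, 0.2488]
ee_rot: [-3.141, 0.24, 2.919]
force: [1.4, -0.0, 1.1]
width: 0.0001
gripper_force: 0.6
```

View pics/s3.png

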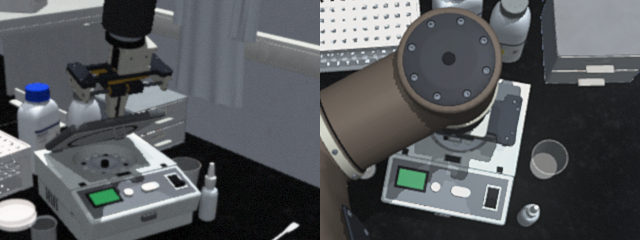

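The side crop shows the lid half down, with the fingertips on its outer face at (115,110). I continue along the arc.

```bash
python3 -m handwheel '[{"delta_pos":[-0.12,0.03,-0.165],"dr":[0,0,0]},{"delta_pos":[-0.12,0.03,-0.165],"dr":[0,0,0]},{"delta_pos":[-0.11,0.025,-0.175],"dr":[0,0,0]},{"delta_pos":[-0.11,0.025,-0.175],"dr":[0,0,0]},{"delta_pos":[-0.095,0.02,-0.18],"dr":[0,0,0]},{"delta_pos":[-0.095,0.02,-0.18],"dr":[0,0,0]},{"delta_pos":[-0.08,0.02,-0.19],"dr":[0,0,0]},{"delta_pos":[-0.08,0.02,-0.19],"dr":[0,0,0]},{"delta_pos":[-0.07,0.015,-0.195],"dr":[0,0,0]},{"delta_pos":[-0.07,0.015,-0.195],"dr":[0,0,0]}]'
python3 -m handwheel '[{"delta_pos":[-0.05,0.01,-0.2],"dr":[0,0,0]},{"delta_pos":[-0.05,0.01,-0.2],"dr":[0,0,0]},{"delta_pos":[-0.04,0.01,-0.2],"dr":[0,0,0]},{"delta_pos":[-0.04,0.01,-0.2],"dr":[0,0,0]},{"delta_pos":[0,0,0],"dr":[0,0,0]}]'
python3 -m handwheel '[{"delta_pos":[-0.02,0,-0.1],"dr":[0,0,0]},{"delta_pos":[-0.02,0,-0.1],"dr":[0,0,0]},{"delta_pos":[0,0,0],"dr":[0,0,0]}]'
```

```text
t: 11.95
eef_pos: [0.5855, -0.0168, 0.1945]
ee_rot: [-3.141, 0.24, 2.919]
force: [1.9, -1.2, 1.5]
width: 0.0006
gripper_force: 0.9
t: 12.45
eef_pos: [0.5799, -0.0157, 0.17]
ee_rot: [-3.141, 0.239, 2.919]
force: [0.3, 0.5, 1.0]
width: 0.0007
gripper_force: 0.4
t: 12.75
eef_pos: [0.5792, -0.0155, 0.1648]
ee_rot: [3.141, 0.24, 2.919]
force: [0.5, 0.2, 2.4]
width: 0.0005
gripper_force: 1.1
```

```bash
python3 -m handwheel '[{"delta_pos":[0,0,-0.1],"dr":[0,0,0]},{"delta_pos":[0,0,0],"dr":[0,0,0]}]'| grep -E "pos|^force:"
python3 -m handwheel '[{"delta_pos":[0,0,-0.07],"dr":[0,0,0]},{"delta_pos":[0,0,0],"dr":[0,0,0]}]'| grep -E "pos|^force:"
python3 -m handwheel '[{"delta_pos":[0,0,-0.05],"dr":[0,0,0]},{"delta_pos":[0,0,0],"dr":[0,0,0]}]'| grep -E "pos|^force:"
```

```text
eef_pos: [0.5789, -0.0156, 0.1615]
force: [-0.4, 1.3, 1.3]
eef_pos: [0.5788, -0.0157, 0.1593]
force: [-0.5, 0.9, 1.2]
eef_pos: [0.5788, -0.0157, 0.158]
force: [-1.1, 0.3, 0.5]
```

```bash
python3 -m handwheel '[{"delta_pos":[0,0,-0.04],"dr":[0,0,0]},{"delta_pos":[0,0,0],"dr":[0,0,0]}]'| grep -E "pos|^force:"
python3 -m handwheel '[{"delta_pos":[0,0,-0.04],"dr":[0,0,0]},{"delta_pos":[0,0,0],"dr":[0,0,0]}]'| grep -E "pos|^force:"
python3 -m handwheel '[{"delta_pos":[0,0,-0.03],"dr":[0,0,0]},{"delta_pos":[0,0,0],"dr":[0,0,0]}]'| grep -E "pos|^force:"
```

```text
eef_pos: [0.579, -0.0158, 0.1574]
force: [-3.8, 0.9, 6.5]
eef_pos: [0.5791, -0.0157, 0.1571]
force: [-7.5, 2.8, 15.0]
eef_pos: [0.5792, -0.0158, 0.1569]
force: [-11.5, 2.4, 19.6]
```

Hard stop at the shut height. I lift off and check that the lid stays shut.

```bash
python3 -m handwheel '[{"delta_pos":[-0.05,0,0.3],"dr":[0,0,0]},{"delta_pos":[-0.1,0,0.8],"dr":[0,0,0]},{"delta_pos":[-0.45,-0.06,0.9],"dr":[0,0,0]},{"delta_pos":[-1,-0.13,0.2],"dr":[0,0,0]},{"delta_pos":[-1,-0.13,0],"dr":[0,0,0]},{"delta_pos":[-0.7,-0.05,0],"dr":[0,0,0]},{"delta_pos":[0,0,0],"dr":[0,0,0]}]'
python3 - <<'E'
from h import *
W=grab_frame("wrist")[:,:,::-1];S=grab_frame("side")[130:300,200:440,::-1]
cv2.imwrite("pics/m4.png",np.hstack([cv2.resize(S,(420,300)),cv2.resize(W,(380,300))]))
p=np.array([.612,-.0237,-.2242,.1261])
for n in("panel_mid","spin_key_top","start_key"):
    print(n,proj("wrist",w(p,B(p[3])[n])).round(1),[(np.round(m["location"],1),round(m["conf"],2)) for m in mark_of("wrist",n)[:2]] if n!="start_key" else "",[(np.round(m["location"],1),round(m["conf"],2)) for m in find_in("wrist",n)[:2]])
for n in("lid_press",):
    a=mark_of("side",n);b=w(p,(.1261-.16,0,.137));print(a[:1],proj("side",b))
print(get_state()["t"],get_state()["eef_pos"])
E
```

```text
t: 14.65
eef_pos: [0.4775, -0.0276, 0.2209]
ee_rot: [3.141, 0.239, 2.918]
force: [1.3, 0.4, 0.6]
width: 0.0004
gripper_force: 0.0
panel_mid [358.8 242.8] [(array([360.1, 245.4]), 0.87)] [(array([373. , 228.9]), 0.63)]
spin_key_top [323. 245.] [(array([324.8, 246.7]), 0.69)] [(array([324.8, 244.6]), 0.95)]
start_key [388.8 245.4]  [(array([389.6, 247.4]), 0.63)]
[{'location': [312.3, 226.0], 'conf': 0.79}] [312.60907352 224.05585041]
15.05 [ 0.48043154 -0.02675205  0.22068632]
```

View pics/m4.png

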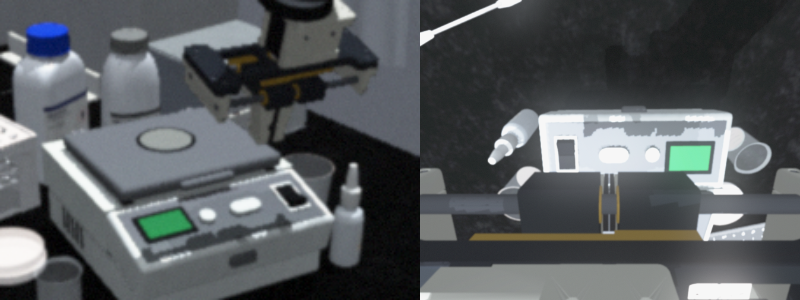

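The lid stays shut by itself, the rocker is still on, and the oblong key is where my fit predicts, within about 1 mm. Now I press it.

```bash
python3 -m handwheel '[{"delta_pos":[0.17,0.01,-0.63],"dr":[0,0,0]},{"delta_pos":[0.17,0.01,-0.63],"dr":[0,0,0]},{"delta_pos":[0.17,0.01,-0.63],"dr":[0,0,0]},{"delta_pos":[0.17,0,-0.63],"dr":[0,0,0]},{"delta_pos":[0,0,0],"dr":[0,0,0]}]'| grep -E "pos|^force:"
python3 -m handwheel '[{"delta_pos":[0.026,-0.006,-0.108],"dr":[0,0,0]},{"delta_pos":[0.026,-0.006,-0.108],"dr":[0,0,0]},{"delta_pos":[0.026,-0.006,-0.108],"dr":[0,0,0]},{"delta_pos":[0,0,0],"dr":[0,0,0]}]'| grep -E "pos|^force:"
python3 -m handwheel '[{"delta_pos":[0.016,-0.004,-0.066],"dr":[0,0,0]},{"delta_pos":[0.016,-0.004,-0.066],"dr":[0,0,0]},{"delta_pos":[0,0,0],"dr":[0,0,0]}]'| grep -E "pos|^force:"
```

```text
eef_pos: [0.4995, -0.0266, 0.1428]
force: [-0.3, -0.5, -0.1]
eef_pos: [0.5028, -0.0264, 0.1358]
force: [-0.1, 0.6, 0.3]
eef_pos: [0.5037, -0.0267, 0.1316]
force: [-0.5, -0.8, -0.0]
```

```bash
python3 -m handwheel '[{"delta_pos":[0.016,-0.004,-0.066],"dr":[0,0,0]},{"delta_pos":[0,0,0],"dr":[0,0,0]}]'| grep -E "pos|^force:"
python3 -m handwheel '[{"delta_pos":[0.008,-0.002,-0.033],"dr":[0,0,0]},{"delta_pos":[0,0,0],"dr":[0,0,0]}]'| grep -E "pos|^force:"
python3 -m handwheel '[{"delta_pos":[0.008,-0.002,-0.033],"dr":[0,0,0]},{"delta_pos":[0,0,0],"dr":[0,0,0]}]'| grep -E "pos|^force:"
python3 -m handwheel '[{"delta_pos":[0.008,-0.002,-0.033],"dr":[0,0,0]},{"delta_pos":[0,0,0],"dr":[0,0,0]}]'| grep -E "pos|^force:"
```

```text
eef_pos: [0.5044, -0.0267, 0.1297]
force: [-0.5, -0.3, 0.8]
eef_pos: [0.5046, -0.0268, 0.1288]
force: [-0.1, -0.3, 1.8]
eef_pos: [0.5048, -0.0268, 0.1278]
force: [-1.0, -0.6, 2.5]
eef_pos: [0.5051, -0.0269, 0.1268]
force: [-0.7, 1.0, 3.0]
```

```bash
python3 -m handwheel '[{"delta_pos":[0.008,-0.002,-0.033],"dr":[0,0,0]},{"delta_pos":[0,0,0],"dr":[0,0,0]}]'| grep -E "pos|^force:"
python3 -m handwheel '[{"delta_pos":[0.008,-0.002,-0.033],"dr":[0,0,0]},{"delta_pos":[0,0,0],"dr":[0,0,0]}]'| grep -E "pos|^force:"
```

```text
eef_pos: [0.5052, -0.0269, 0.1264]
force: [-7.6, 2.6, 11.9]
eef_pos: [0.5054, -0.027, 0.1262]
force: [-16.4, 5.7, 25.3]
```

Run:
```python
from h import *
S=grab_frame("side")[130:300,200:440,::-1];cv2.imwrite("pics/m5.png",cv2.resize(S,(720,510),interpolation=cv2.INTER_CUBIC))
s=get_state();print(s["t"],s["force"],s["eef_pos"])
```

```text
17.5 [-16.72265314   6.15953707  24.4571194 ] [ 0.50538242 -0.02698266  0.12618249]
```

View pics/m5.png

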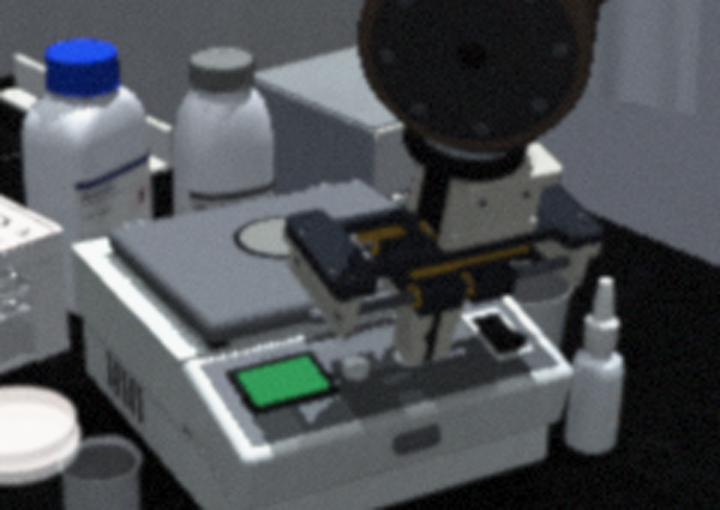

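The tips are on the oblong key at (420,355), and the round key at (355,365) is clear of them. The lid is shut and the rocker is on, so I'm handing in.

```bash
python3 -c "from station import job_done; print(job_done())"
```

```text
the job is handed in; nothing more can be done
None
```

I handed the job in at about 17.5 s with the rocker switched on, the lid latched shut by itself and the oblong key held fully down; the rocker press reached about 78 N at the fingertips against its stop before I backed off.

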